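# Load the cellar's balance rack without tipping it

## Task

Load the balance rack: push its brass trim weight to the middle of the bar, over the post, and hang all four saddle caddies astride the bar, the two large green ones in the green inner places and the two small yellow ones in the yellow outer places. Hang them one at a time on the left and the right in turn, so that the bar never tips onto its stops, and leave it level, still and let go. Leave everything else on the table where it stands.

Things in the scene. Friction and masses are not known exactly. Their poses are not given: they have to be found in the camera images.
- green_a: Large green saddle caddy, 0.4 kg, 70 (x) x 46 (y) x 114 (z): two tins, each 18x46x70, under a 6 thick steel bridge. The bar goes along y between the tins: gap 34 at the foot, narrowing over the top 30 to 22. Wooden grip block on top, 18 (x) x 28 (y), 76 to 114 above the foot: pinch it across x or y, 104 up. Origin: centre of its underside, z up. Starts upright on the table, yaw within 0.35
- green_a_seat (a point): point on green_a that comes to rest on top of the bar: middle of the underside of its bridge, 70 above its foot
- green_b: Large green saddle caddy, 0.4 kg, 70 (x) x 46 (y) x 114 (z): two tins, each 18x46x70, under a 6 thick steel bridge. The bar goes along y between the tins: gap 34 at the foot, narrowing over the top 30 to 22. Wooden grip block on top, 18 (x) x 28 (y), 76 to 114 above the foot: pinch it across x or y, 104 up. Origin: centre of its underside, z up. Starts upright on the table, yaw within 0.35
- green_b_seat (a point): point on green_b that comes to rest on top of the bar: middle of the underside of its bridge, 70 above its foot
- yellow_a: Small yellow saddle caddy, 0.21 kg, 70 (x) x 36 (y) x 96 (z): two tins, each 18x36x52, under a 6 thick steel bridge. The bar goes along y between the tins: gap 34 at the foot, narrowing over the top 30 to 22. Wooden grip block on top, 18 (x) x 28 (y), 58 to 96 above the foot: pinch it across x or y, 86 up. Origin: centre of its underside, z up. Starts upright on the table, yaw within 0.35
- yellow_a_seat (a point): point on yellow_a that comes to rest on top of the bar: middle of the underside of its bridge, 52 above its foot
- yellow_b: Small yellow saddle caddy, 0.21 kg, 70 (x) x 36 (y) x 96 (z): two tins, each 18x36x52, under a 6 thick steel bridge. The bar goes along y between the tins: gap 34 at the foot, narrowing over the top 30 to 22. Wooden grip block on top, 18 (x) x 28 (y), 58 to 96 above the foot: pinch it across x or y, 86 up. Origin: centre of its underside, z up. Starts upright on the table, yaw within 0.35
- yellow_b_seat (a point): point on yellow_b that comes to rest on top of the bar: middle of the underside of its bridge, 52 above its foot
- rack: Balance rack, fixed: wooden base 120x150x12, steel post, fork 52 (x) x 22 (y), 175 high. Origin: centre of its underside; the bar runs along its y, left = +y. Bar: round steel rod, 16 across, 360 long, axis 160 up when level, brass collars 25 across, 4 thick, at 40, 107, 176 either side. Between them two green inner and two yellow outer places
- bar (a joint): tilt of the bar about the rack's x axis, rad: 0 level, positive = left (+y) end up; stops at +-0.16. Centring spring 3.2 N m/rad, damped: one caddy in its own colour's place tilts it 0.09; a green plus a yellow on one side, or a green one in an outer place, tip it to the stop; the trim weight fully aside tilts it 0.04
- trim (a joint): position of the brass trim weight along the bar, m: 0 = over the pivot (white line on the fork), positive = towards the left (+y) end, range +-0.028. It slides with about 1.5 N of friction and stays where it is left
- trim_knob (a point): centre of the upright brass knob of the trim weight (round, 16 across, its top 18 above this point, its lower end 32 below; 60 above the bar's axis). Its foot is a brass block 24 (x) x 16 (y)
- left_inner (a point): middle of the left (+y) inner place of the bar, painted green: on top of the rod, 73 from the pivot; moves with the bar. A green caddy here has 8 to spare to the collar on either side
- left_outer (a point): middle of the left (+y) outer place of the bar, painted yellow: on top of the rod, 141 from the pivot; moves with the bar. A yellow caddy here has 14 to spare to the collar on either side
- right_inner (a point): middle of the right (-y) inner place of the bar, painted green: on top of the rod, 73 from the pivot; moves with the bar. A green caddy here has 8 to spare to the collar on either side
- right_outer (a point): middle of the right (-y) outer place of the bar, painted yellow: on top of the rod, 141 from the pivot; moves with the bar. A yellow caddy here has 14 to spare to the collar on either side
- candle: cream pillar candle, 64 across, 94 high; bystander, loose. Origin: centre of its underside
- green_bottle: green wine bottle with black cap, 73 across, 296 high; bystander, loose. Origin: centre of its underside
- glass_0: plain tumbler, 80 across, 90 high; bystander, fixed. Origin: centre of its underside
- small_liqueur: small bottle with orange cap, 47 across, 166 high; bystander, loose. Origin: centre of its underside
- cellar_notebook: dark red notebook, 135x90x13; bystander, loose. Origin: centre of its underside
- round_tin: blue round tin, 66 across, 28 high; bystander, fixed. Origin: centre of its underside
- shell_ashtray: black shell-shaped ashtray, 86x96x24; bystander, fixed. Origin: centre of its underside
Mind the look-alikes: they are no part of the job. What is shaped like the green_a but red is not meant.

How it is judged:
By the outcome, as a careful person would: the job done as asked, in the order asked, and still so for the second after the job is handed in, with the robot touching nothing.
It also fails if it takes over 72 s, if anything falls off the work surface, if the arm or the gripper's body presses on something with over 40 N, if the wrist force passes 120 N, or if a joint passes its speed limit or range.

## Robot

A 6-joint arm with a two-finger parallel gripper is mounted at the origin on a cart in front of the work surface, level with it; the furniture and walls round the work are solid. World frame = base frame: x ahead of the robot, y to its left, z up, the work surface at z = 0. Lengths are in m, angles in degrees, forces in N, time in s.
With the tool pointing down it reaches from about 0.275 to 0.825 m from the base axis. Payload 5.2 kg.
Tool frame: the origin (TCP) lies midway between the tips of the shut fingers; the grasp point (between the pads) lies 19 mm behind it (bot.pinch_z is the distance from the TCP to the grasp point, in m); z points along the fingers, y is the line along which they close (so a half turn about z gives the same grasp; the last joint's range is limited). The gripper opens to 93 mm and grips with 3 to 60 N. Pads are 15 mm wide; open, the fingers measure 128 mm over their backs; the gripper's body (75 mm by 188 mm) begins 65 mm behind the grasp point.
Start: joints at [51.52, 14.817, 87.949, -0, 77.235, -11.62], TCP at [0.248, 0.491, 0.219] pointing down, gripper open.
Joint ranges: [-179.93, 179.93], [-52.35, 119.4], [10.71, 147.94], [-69.91, 249.91], [12.55, 155.21], [-178.61, 178.61]. Speed limits (degrees/s): [147.25, 147.25, 180, 180, 180, 180].

## Interface

Orientations are given as [roll, pitch, yaw] about the fixed x, y, z axes, in that order (R = Rz(yaw) Ry(pitch) Rx(roll)).
In Python, from workcell import bot gives the robot as it stands. Calls block until the motion is done:
- bot.move_to(position, orientation): joint-space move of the TCP to a pose.
- bot.move_linear(position, ori=None, vel=0.15): straight line of the TCP; ori=None keeps the orientation; vel is the mean speed in m/s.
- bot.set_joints(angles): joint-space move.
- bot.move_gripper(opening, force=None): finger opening in m; force is the grip in N (None keeps the last); returns when the fingers have stopped.
- bot.dwell(seconds).
- bot.inverse_kinematics(position, orientation): joint angles nearest the present ones, or None.
- bot.sense(): the state.
- bot.camera(name): name is "scene" or "top" or "wrist"; returns (picture, depth): 420x560x3 uint8, red, green, blue; 420x560 float32, m along the optical axis (not along the pixel's ray), 0 where there is no reading.
- bot.camera_params(name): a dict with "fov_y" (degrees; the focal length in pixels is half the picture's height over the tangent of half this angle, whatever the lens; pixels are square), "cx", "cy" (the principal point, pixels), "extrinsics" (4x4, takes a point from camera to world coordinates). Camera axes: x right, y up, looking along -z (the intrinsics and any distortion apply to the point x, -y, -z); pixel columns grow to the right and rows downward; lengths in m; the calibration is good to about 2 mm. A picture is of the moment at which its call begins: read the wrist's pose just before it. camera_params takes no time and is no camera call; for the wrist camera it gives the pose at the moment of the call.
A pose or a line that the arm cannot do raises bot.PlanningError and nothing moves.
- bot.sign_off(): hands the job in; it is judged then, once.
The state is a dict: "time_s": time; "qpos": joint angles; "dq": joint speeds; "effort": joint torques, N m; "eef_pos": TCP position; "orientation": TCP orientation; "contact_force": force on the tool from outside, world axes, zero at the start; "wrist_torque": the same for the moment, N m; "grip_width": finger opening in m; "grasp_force": force on a finger pad.
Only numpy, scipy, OpenCV 4.12 (cv2) and the standard library are available. Lean on these libraries where they do the work, as an engineer would, in place of code of your own. Each camera call takes 0.05 s, during which the arm holds its last target. There are 200 camera calls.

## Working session

There is one attempt and no reset: what is moved stays moved. The work goes in short steps, each a Python script; the robot and the scene stay as the last script left them, time stands still between calls to the robot, and variables do not carry over. Pictures are saved under pics/ and viewed, at most 10 in all, crops included, and the job is handed in when it is done.

```bash
mkdir -p pics; ls; cat > h.py <<'E'
import numpy as np, cv2
from workcell import bot
def P(name,u,v,depth,prm=None,dz=None):
    p=prm or bot.camera_params(name); f=210/np.tan(np.radians(p["fov_y"])/2)
    T=np.array(p["extrinsics"]); d=depth
    c=np.array([(u-p["cx"])/f*d,-(v-p["cy"])/f*d,-d,1]); return (T@c)[:3]
def cloud(name,depth,prm=None):
    p=prm or bot.camera_params(name); f=210/np.tan(np.radians(p["fov_y"])/2)
    T=np.array(p["extrinsics"]); v,u=np.mgrid[0:420,0:560]
    c=np.stack([(u-p["cx"])/f*depth,-(v-p["cy"])/f*depth,-depth],-1)
    return c@T[:3,:3].T+T[:3,3]
E
python3 - <<'E'
from h import *
for n in("scene","top"):
    im,d=bot.camera(n); np.savez("pics/%s.npz"%n,im=im,d=d); cv2.imwrite("pics/%s.png"%n,im[:,:,::-1]); print(n,{k:(np.round(v,3).tolist()) if k!='x' else 0 for k,v in bot.camera_params(n).items() if not isinstance(v,str)}); print([k for k in bot.camera_params(n)])
    print((d==0).mean(), np.isnan(d).mean())
E
```

```text
pics
scene {'fov_y': 47.231, 'cx': 276.063, 'cy': 207.223, 'extrinsics': [[-0.685, 0.363, -0.632, -0.628], [-0.728, -0.328, 0.601, 1.235], [0.011, 0.872, 0.489, 1.1], [0.0, 0.0, 0.0, 1.0]]}
['fov_y', 'cx', 'cy', 'extrinsics']
0.018333333333333333 0.0
top {'fov_y': 46.76, 'cx': 281.95, 'cy': 210.727, 'extrinsics': [[-0.255, 0.797, -0.548, -0.194], [-0.967, -0.212, 0.142, 0.295], [-0.003, 0.566, 0.824, 1.404], [0.0, 0.0, 0.0, 1.0]]}
['fov_y', 'cx', 'cy', 'extrinsics']
0.004064625850340136 0.0
```

View pics/scene.png

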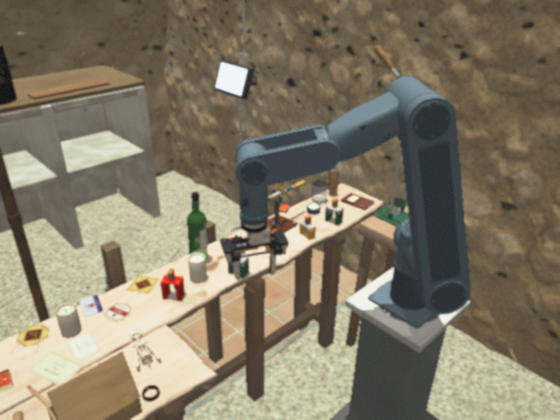

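View pics/top.png

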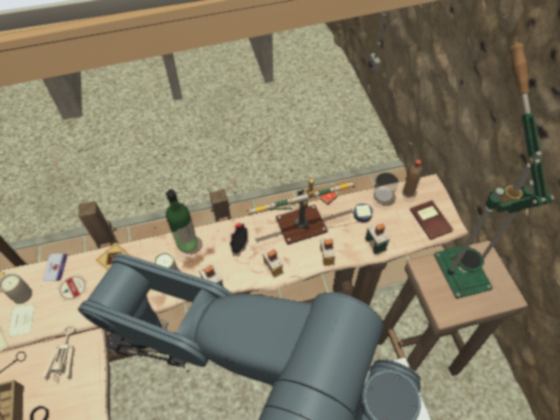

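The overview shows the rack at about (303,215) in the top view, with caddies in front of it. I'll enlarge that part.

```bash
python3 - <<'E'
from h import *
z=np.load("pics/top.npz"); im=z["im"][155:305,140:460]
cv2.imwrite("pics/topc.png",cv2.resize(im,(800,375),interpolation=cv2.INTER_CUBIC)[:,:,::-1])
C=cloud("top",z["d"])
for n,(u,v) in dict(c1=(208,270),c2=(272,256),c3=(327,243),c4=(379,230),blk=(239,230),candle=(165,260),bar_l=(252,210),bar_r=(352,186),knob=(311,183)).items():
    print(n,np.round(C[v,u],3))
E
```

```text
c1 [0.513 0.34  0.115]
c2 [0.524 0.141 0.089]
c3 [ 0.525 -0.037  0.09 ]
c4 [ 0.52  -0.207  0.104]
blk [0.697 0.215 0.005]
candle [0.601 0.464 0.08 ]
bar_l [0.65  0.172 0.175]
bar_r [ 0.678 -0.167  0.146]
knob [ 0.664 -0.019  0.229]
```

View pics/topc.png

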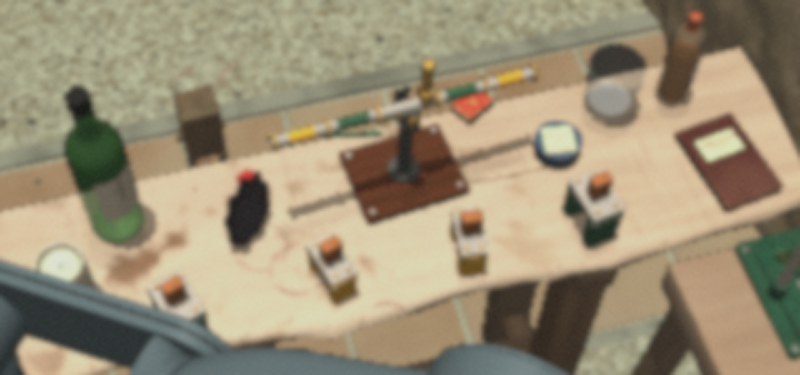

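c1..c4 at top-image pixels (208,270), (272,256), (327,243) and (379,230) look like green, yellow, yellow and green. The red look-alike sits further left, at scene pixel (172,287). Next is a look with the wrist camera from above the rack.

```bash
python3 - <<'E'
from h import *
print(bot.sense()["time_s"])
bot.move_to([0.50,0.06,0.48],[180,0,90-0]) if bot.inverse_kinematics([0.50,0.06,0.48],[180,0,90]) is not None else print("noik")
s=bot.sense(); print(s["time_s"],s["eef_pos"],s["orientation"],np.round(s["qpos"],1))
p=bot.camera_params("wrist"); im,d=bot.camera("wrist")
np.savez("pics/w1.npz",im=im,d=d,E=p["extrinsics"]); cv2.imwrite("pics/w1.png",cv2.resize(im,(800,600))[:,:,::-1]); print(np.round(p["extrinsics"],3),p["fov_y"],p["cx"],p["cy"])
im,d=bot.camera("top"); np.savez("pics/top2.npz",im=im,d=d); 
E
```

```text
0.1
2.125 [0.49982463 0.06075988 0.47948143] [-1.79942117e+02 -2.03486554e-02  9.00823702e+01] [ -5.8   7.7  61.4   0.  110.9  -5.9]
[[ 1.    -0.001  0.     0.498]
 [ 0.001  0.97   0.244  0.128]
 [-0.    -0.244  0.97   0.645]
 [ 0.     0.     0.     1.   ]] 70.844286104802 277.96382293588897 209.77675101792167
```

View pics/w1.png

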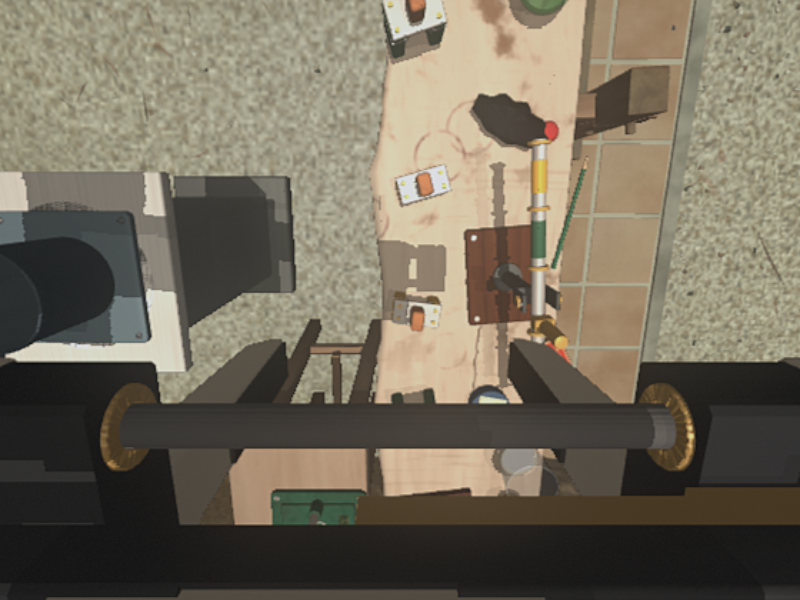

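The wrist view shows the yellow caddies at (425,184) and (417,316). A green-tinned one is at the top edge (412,10), the other green is behind the gripper, and the bar runs along column 540 with the knob at (550,340). I'll fit poses from the depth clouds.

```bash
cat >> h.py <<'E'
def caddy(C,guess,zb,r=0.055):
    """bridge plate rect: centre, yaw (deg) of its long (x) axis within +-90"""
    Q=C.reshape(-1,3); m=(np.hypot(Q[:,0]-guess[0],Q[:,1]-guess[1])<r)&(abs(Q[:,2]-zb)<.006); Q=Q[m]
    (c,(w,h),a)=cv2.minAreaRect((Q[:,:2]*1000).astype(np.float32))
    if w<h: a+=90; w,h=h,w
    a=(a+90)%180-90
    G=C.reshape(-1,3); m2=(np.hypot(G[:,0]-guess[0],G[:,1]-guess[1])<r)&(abs(G[:,2]-zb-.038)<.006)
    return np.round(c,1),round(w,1),round(h,1),round(a,1),m.sum(),np.round(G[m2].mean(0)*1000,1),m2.sum()
E
python3 - <<'E'
from h import *
z=np.load("pics/w1.npz"); p=bot.camera_params("wrist"); p["extrinsics"]=z["E"]; Cw=cloud("wrist",z["d"],p)
t=np.load("pics/top2.npz"); Ct=cloud("top",t["d"])
for n,C in(("w",Cw),("t",Ct)):
    for g,zb in(((.515,.34),.076),((.525,.141),.058),((.525,-.037),.058),((.52,-.207),.076)):
        try: print(n,*caddy(C,g,zb))
        except Exception as e: print(n,g,"-",type(e))
    Q=C.reshape(-1,3); im=(z if n=="w" else t)["im"].reshape(-1,3)
    m=(Q[:,0]>.6)&(Q[:,0]<.73)&(Q[:,2]>.12)&(Q[:,2]<.26)&(abs(Q[:,1])<.22)
    for y in np.arange(-.2,.22,.02):
        s=m&(abs(Q[:,1]-y)<.005)&(Q[:,2]<.19)
        if s.sum(): print(n,round(y,2),s.sum(),np.round(np.median(Q[s],0)*1000,1),round(Q[s,2].max()*1000,1))
    k=m&(Q[:,2]>.2); print("knob",k.sum(),np.round(Q[k].mean(0)*1000,1),np.round(Q[k].min(0)*1000),np.round(Q[k].max(0)*1000))
    b=(abs(Q[:,2]-.012)<.004)&(Q[:,0]>.56)&(Q[:,0]<.72)&(abs(Q[:,1])<.12)&(im.astype(int)[:,0]<130)
    print("base",b.sum(),cv2.minAreaRect((Q[b][:,:2]*1000).astype(np.float32)))
for c in((412,395),(412,45),(405,38),(415,400)): print(z["im"][int(c[1]*.7),int(c[0]*.7)])
E
```

```text
w [517.2 338.7] 69.3 43.9 15.0 756 [518.2 331.4 111.9] 90
w [531.5 141.7] 68.1 35.8 15.7 519 [531.3 141.6  94.3] 154
w [524.4 -39.2] 68.2 35.6 -7.3 418 [524.  -38.8  94.2] 120
w [0. 0.] 0.0 0.0 0.0 0 [nan nan nan] 0
w -0.04 40 [665.  -40.4 163.5] 167.8
w -0.02 35 [654.6 -19.7 184.7] 189.0
w -0.0 159 [660.3   1.  164.8] 174.3
w 0.02 145 [659.9  17.6 162.5] 174.3
w 0.04 59 [657.5  40.  166.8] 172.7
w 0.06 65 [656.4  60.3 167.9] 170.0
w 0.08 69 [654.4  80.  168.8] 172.0
w 0.1 73 [652.4 100.3 168.8] 173.3
w 0.12 76 [651.7 120.4 169.7] 173.1
w 0.14 76 [648.8 140.  171.1] 174.0
w 0.16 76 [648.  160.5 171.7] 174.1
w 0.18 94 [645.5 180.5 173.2] 178.9
knob 198 [662.3 -15.6 224.9] [657. -25. 200.] [672.  -9. 238.]
base 2347 ((651.227294921875, 6.6461639404296875), (95.8188247680664, 148.80914306640625), 4.739682674407959)
t [518.5 338.6] 70.7 45.7 17.8 213 [519.1 339.8 112.9] 51
t [561.7 153.1] 33.5 20.0 -43.4 33 [533.5 140.6  95.3] 52
t [0. 0.] 0.0 0.0 0.0 0 [nan nan nan] 0
t [0. 0.] 0.0 0.0 0.0 0 [nan nan nan] 0
t -0.0 15 [683.9   3.5 163.1] 180.6
t 0.02 38 [663.   17.7 161.8] 173.7
t 0.04 15 [661.6  40.2 167.7] 173.3
t 0.06 18 [659.3  60.3 166.1] 171.6
t 0.08 19 [653.9  79.2 170.2] 173.6
t 0.1 19 [654.1  99.9 170.3] 174.8
t 0.12 17 [653.6 119.8 170.5] 178.4
t 0.14 18 [653.  140.1 172. ] 177.1
t 0.16 17 [651.6 159.8 171.5] 177.5
t 0.18 21 [646.6 181.  174.1] 180.9h.py:19: RuntimeWarning: Mean of empty slice.
  return np.round(c,1),round(w,1),round(h,1),round(a,1),m.sum(),np.round(G[m2].mean(0)*1000,1),m2.sum()
  ret = um.true_divide(
<stdin>:13: RuntimeWarning: Mean of empty slice.
Traceback (most recent call last):
ValueError: zero-size array to reduction operation minimum which has no identity
```

```bash
python3 - <<'E'
from h import *
z=np.load("pics/w1.npz"); p=bot.camera_params("wrist"); p["extrinsics"]=z["E"]; Q=cloud("wrist",z["d"],p).reshape(-1,3); im=z["im"].reshape(-1,3).astype(int)
m=(Q[:,0]>.63)&(Q[:,0]<.69)&(Q[:,2]>.12)&(Q[:,2]<.25)&(abs(Q[:,1])<.22)
yaw=np.radians(4.75);u=np.array([-np.sin(yaw),np.cos(yaw)]);n=np.array([np.cos(yaw),np.sin(yaw)])
s=Q[:,:2]@u; w=Q[:,:2]@n
for a in np.arange(-.1,.15,.004):
    k=m&(abs(s-a)<.002)
    if k.sum(): c=im[k]; print(round(a+.0473,3),k.sum(),"w %.1f..%.1f"%(w[k].min()*1e3,w[k].max()*1e3),"z %.1f"%(Q[k,2].max()*1e3),np.median(c,0))
E
```

```text
-0.053 7 w 660.1..669.4 z 165.5 [183. 175. 159.]
-0.049 19 w 653.7..666.2 z 166.1 [188. 172. 157.]
-0.045 13 w 653.5..665.4 z 167.8 [192. 158. 119.]
-0.041 27 w 649.1..664.1 z 170.0 [164. 127.  76.]
-0.037 10 w 650.4..661.7 z 170.9 [101.5  87.   67.5]
-0.033 10 w 650.6..665.5 z 236.6 [208. 160.  88.]
-0.029 53 w 649.3..667.2 z 237.4 [165. 138.  83.]
-0.025 71 w 648.9..668.6 z 238.0 [99. 79. 51.]
-0.021 107 w 649.1..671.5 z 237.8 [94. 75. 51.]
-0.017 129 w 649.8..672.2 z 234.6 [97. 77. 51.]
-0.013 22 w 653.5..667.6 z 167.5 [183.  168.5 155. ]
-0.009 65 w 635.7..682.5 z 174.3 [104.  97.  87.]
-0.005 79 w 635.0..686.1 z 174.2 [93. 80. 73.]
-0.001 80 w 635.3..686.5 z 176.1 [105. 103.  85.]
0.003 87 w 635.1..687.3 z 174.8 [103.  87.  70.]
0.007 95 w 635.6..686.6 z 173.8 [91. 83. 64.]
0.011 79 w 639.6..682.4 z 174.3 [76. 70. 61.]
0.015 23 w 653.2..667.2 z 168.4 [186. 172. 159.]
0.019 25 w 653.2..666.5 z 168.6 [191. 175. 159.]
0.023 22 w 652.8..667.3 z 168.6 [185.  171.5 156.5]
0.027 22 w 653.3..666.7 z 168.7 [178.5 168.  154.5]
0.031 25 w 653.2..667.0 z 169.3 [189. 175. 160.]
0.035 19 w 65
[... 1126 characters left out ...]
84.5]
0.127 29 w 652.7..666.8 z 172.8 [208. 166.  81.]
0.131 29 w 652.7..666.8 z 173.3 [216. 177.  85.]
0.135 30 w 652.8..666.5 z 174.0 [215.  170.5  85. ]
0.139 30 w 652.2..668.7 z 173.5 [215. 163.  85.]
0.143 32 w 652.6..668.8 z 173.4 [215. 173.  85.]
0.147 33 w 652.6..669.0 z 174.2 [215. 172.  86.]
0.151 33 w 652.3..668.6 z 174.1 [215. 162.  84.]
0.155 31 w 652.6..668.5 z 173.7 [211. 174.  86.]
0.159 28 w 653.6..666.6 z 174.0 [191.5 176.  165.5]
0.163 28 w 653.3..665.9 z 174.1 [194. 179. 163.]
0.167 29 w 653.3..666.6 z 174.6 [197. 180. 164.]
0.171 31 w 651.1..665.9 z 177.6 [169. 144. 119.]
0.175 45 w 648.9..672.9 z 178.9 [197. 151.  91.]
0.179 10 w 653.7..665.2 z 175.3 [172.5 160.  143.5]
```

```bash
cat >> h.py <<'E'
YAW=4.75; _y=np.radians(YAW); U=np.array([-np.sin(_y),np.cos(_y)]); N=np.array([np.cos(_y),np.sin(_y)])
W0,S0=.6603,-.0475
def on(s,z): return [*(W0*N+(S0+s)*U),z]
def st(t=""):
    s=bot.sense(); print(t,"t%.2f"%s["time_s"],np.round(s["eef_pos"],4),"g%.4f"%s["grip_width"],"gf%.1f"%s["grasp_force"],"F",np.round(s["contact_force"],1)); return s
def tilt(tag):
    p=bot.camera_params("wrist"); im,d=bot.camera("wrist"); np.savez("pics/%s.npz"%tag,im=im,d=d,E=p["extrinsics"])
    cv2.imwrite("pics/%s.png"%tag,im[:,:,::-1]); return cloud("wrist",d,p),im
E
python3 - <<'E'
from h import *
bot.move_to(on(0,.30),[180,0,YAW]); st("hover")
bot.move_linear(on(0,.206),vel=.15); st("down")
bot.move_gripper(.015,force=15); st("shut")
bot.dwell(.1); st("shut")
bot.move_gripper(.05); bot.move_linear(on(0,.33),vel=.3); s=st("up"); print(np.round(s["qpos"],1))
C,im=tilt("w2"); Q=C.reshape(-1,3)
sm=Q[:,:2]@U-S0; w=Q[:,:2]@N-W0
for a in list(np.arange(-.17,.18,.02)):
    k=(abs(sm-a)<.006)&(abs(w)<.02)&(Q[:,2]>.13)&(Q[:,2]<.185)
    if k.sum(): print(round(a,3),k.sum(),round(np.percentile(Q[k,2],90)*1e3,1))
k=(abs(w)<.014)&(abs(sm)<.04)&(Q[:,2]>.195)&(Q[:,2]<.245); print("knob",k.sum(),np.round([sm[k].min(),np.median(sm[k]),sm[k].max()],4))
E
```

```text
hover t3.52 [0.662  0.0077 0.3007] g0.0927 gf0.0 F [ 0.3  0.2 -0.7]
down t4.29 [0.6626 0.0073 0.2074] g0.0931 gf0.0 F [-0.3 -1.   1. ]
shut t5.55 [0.662  0.0074 0.206 ] g0.0155 gf15.0 F [ 1.3 -1.7  1. ]
shut t5.65 [0.662  0.0074 0.206 ] g0.0158 gf15.0 F [-0.  -0.3  0.9]
up t6.97 [0.6621 0.0073 0.3307] g0.0501 gf0.0 F [0.3 0.3 0.2]
[-9.  24.6 58.7  0.  96.6 76.3]
-0.17 221 169.8
-0.15 156 167.8
-0.13 162 167.7
-0.11 185 171.0
-0.09 154 167.5
-0.07 159 167.6
-0.05 145 167.5
-0.03 139 167.3
-0.01 175 173.0
0.01 126 172.5
0.03 139 167.1
0.05 143 167.2
0.07 157 167.5
0.09 154 167.6
0.11 192 170.4
0.13 149 167.6
0.15 149 167.5
0.17 236 169.9
knob 342 [-0.0071  0.0005  0.0087]
```

View pics/w2.png

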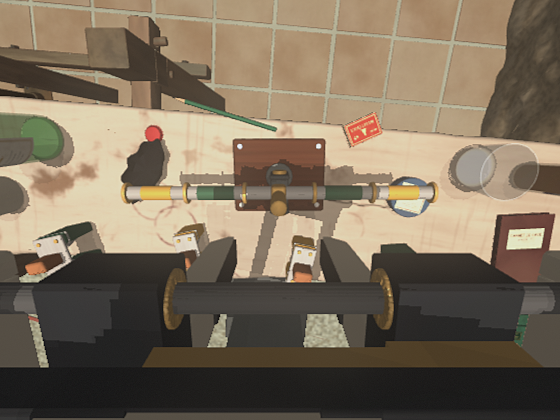

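The trim weight is centred (knob at 0.5 mm) and the bar is level to within 0.5 mm over its length. Next I'll look closely at the left green caddy (c1, w1 pixel (417,10)) to separate it from the red look-alike further left.

```bash
python3 - <<'E'
from h import *
bot.move_to([.51,.27,.30],[180,0,106.5]); st()
C,im=tilt("w3")
print(*caddy(C,(.518,.339),.076))
cv2.imwrite("pics/w3c.png",cv2.resize(im[:300],(800,429))[:,:,::-1])
E
```

```text
t8.22 [0.5103 0.2695 0.2993] g0.0501 gf0.0 F [0.2 0.9 0.1]
[516.9 340.4] 67.9 45.9 17.6 1549 [516.4 340.5 112.4] 360
```

View pics/w3c.png

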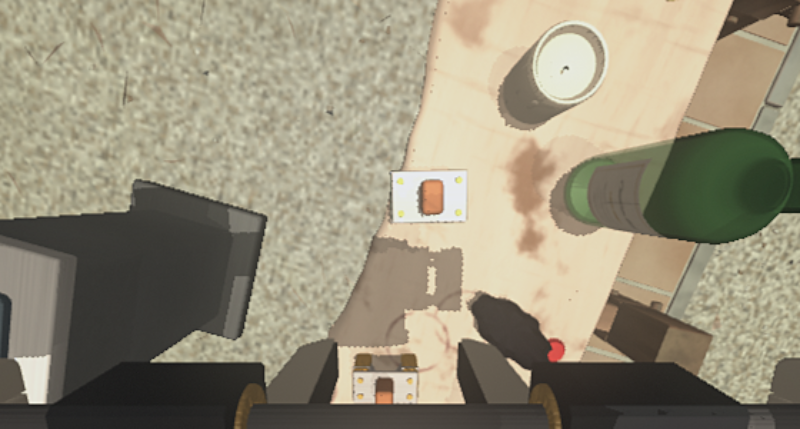

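This shows the caddy at (430,197), but only its top. I'll check the tin colour by projecting c1 into the scene picture, enlarged.

```bash
python3 - <<'E'
from h import *
im,d=bot.camera("scene"); p=bot.camera_params("scene"); f=210/np.tan(np.radians(p["fov_y"])/2); T=np.linalg.inv(p["extrinsics"])
for n,q in dict(c1=(.517,.340,.04),c2=(.531,.142,.04),c3=(.524,-.039,.04),c4=(.52,-.207,.04)).items():
    c=T@np.array([*q,1]); print(n,round(p["cx"]-f*c[0]/c[2]),round(p["cy"]+f*c[1]/c[2]))
a=im[170:310,150:400]; b=np.load("pics/w1.npz")["im"][0:60,230:340]
a=cv2.resize(a,(800,448),interpolation=2); b=cv2.resize(b,(270,147))
a[:147,:270]=b
cv2.imwrite("pics/s2.png",a[:,:,::-1])
E
```

```text
c1 237 265
c2 274 244
c3 306 228
c4 333 215
```

View pics/s2.png

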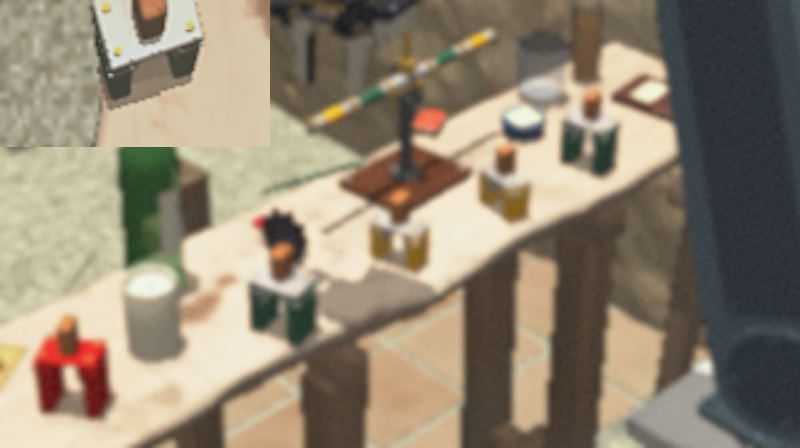

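All four are identified: c1 and c4 have green tins, c2 and c3 yellow, and the red one at crop (70,370) is left alone. Now I'll hang c1 in the left inner place.

```bash
cat >> h.py <<'E'
def pick(x,y,a,ztcp,lift=.30):
    o=[180,0,a+90]
    bot.move_to([x,y,.19 if ztcp>.08 else .17],o); bot.move_linear([x,y,ztcp],vel=.15)
    bot.move_gripper(.012,force=35); st("grip"); bot.move_linear([x,y,lift],vel=.3)
    s=st("lift"); return s
def bar(C,tag=""):
    Q=C.reshape(-1,3); sm=Q[:,:2]@U-S0; w=Q[:,:2]@N-W0; out=[]
    for a in (-.16,-.12,-.1,-.05,-.025,.025,.05,.1,.12,.16):
        k=(abs(sm-a)<.004)&(abs(w)<.006)&(Q[:,2]>.13)&(Q[:,2]<.2)
        if k.sum()>5: out.append((a,round(np.percentile(Q[k,2],80)*1e3,1)))
    print(tag,out)
def place(s,z0,zc,zrel):
    o=[180,0,YAW+90]
    bot.move_linear(on(s,z0),o,vel=.3); st("over")
    bot.move_linear(on(s,zc),vel=.12); st("near")
    bot.move_linear(on(s,zrel),vel=.05); st("seat")
E
python3 - <<'E'
from h import *
pick(.5169,.3404,17.4,.085,.30)
place(.073,.295,.19,.178)
E
```

```text
grip t10.38 [0.5173 0.3405 0.0851] g0.0177 gf35.0 F [1.6 1.  0.9]
lift t11.24 [0.5158 0.3399 0.2976] g0.0175 gf35.0 F [-0.8 -0.2 -4. ]
over t12.38 [0.6551 0.0816 0.2946] g0.0182 gf35.0 F [-0.2  0.3 -4.4]
near t13.40 [0.6564 0.0802 0.191 ] g0.0178 gf35.0 F [ 0.2 -0.7 -3.2]
seat t13.79 [0.6569 0.0803 0.1787] g0.0178 gf35.0 F [ 2.7  2.  -0.3]
```

```bash
python3 - <<'E'
from h import *
bot.move_gripper(.045); st("open"); bot.move_linear(on(.073,.32),vel=.3)
C,im=tilt("w4"); bar(C); print(*caddy(C,on(.073,0)[:2],.174-.003,.06))
bot.move_to([.50,-.27,.32],[180,0,90]); s=st("look c4"); print(np.round(s["qpos"],1))
C,im=tilt("w5"); bar(C); print(*caddy(C,(.52,-.207),.076)); print(*caddy(C,on(.073,0)[:2],.168,.06))
Q=C.reshape(-1,3); g=(np.hypot(Q[:,0]-.655,Q[:,1]-.08)<.05)&(Q[:,2]>.195); print(g.sum(),np.round(Q[g].mean(0),4))
E
```

```text
open t14.45 [0.6559 0.0801 0.178 ] g0.0449 gf0.0 F [ 0.3 -0.2  1.1]
 [(-0.1, np.float64(176.4)), (0.025, np.float64(164.6)), (0.05, np.float64(167.8)), (0.1, np.float64(157.7)), (0.12, np.float64(155.8)), (0.16, np.float64(152.6))]
[656.2  62.1] 83.2 66.2 -86.6 1356 [652.4  80.9 204.1] 290
look c4 t16.55 [ 0.5005 -0.2692  0.3199] g0.0449 gf0.0 F [ 1.3  0.2 -0.1]
[-39.5  14.2  74.9   0.   91.  -39.6]
 [(-0.16, np.float64(181.5)), (-0.12, np.float64(178.0)), (-0.1, np.float64(175.9))]
[ 524.8 -209.8] 68.0 45.9 8.4 1383 [ 524.5 -209.7  112.3] 322
[0. 0.] 0.0 0.0 0.0 0 [nan nan nan] 0
0 [nan nan nan]h.py:19: RuntimeWarning: Mean of empty slice.
  return np.round(c,1),round(w,1),round(h,1),round(a,1),m.sum(),np.round(G[m2].mean(0)*1000,1),m2.sum()
  ret = um.true_divide(
<stdin>:6: RuntimeWarning: Mean of empty slice.
```

View pics/w5.png

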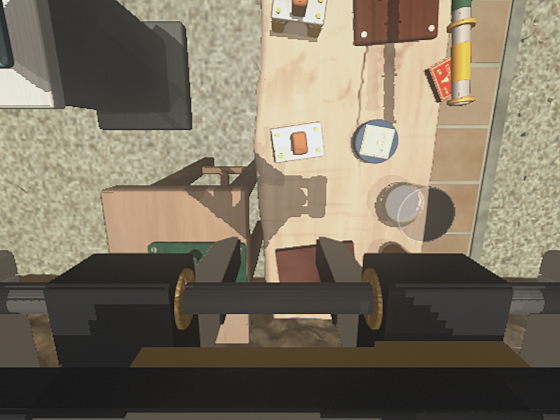

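Left green hangs and the bar tilts by about 0.09 rad as expected. c4 is at (298,143) in this view, green-tinned. Next, the right inner place.

```bash
python3 - <<'E'
from h import *
pick(.5247,-.2098,8.4,.085,.30)
place(-.073,.295,.198,.183)
bot.move_gripper(.045); st("open"); bot.move_linear(on(-.073,.34),vel=.3)
C,im=tilt("w6"); bar(C)
bot.move_to([.52,.04,.36],[180,0,95]); s=st("look")
C,im=tilt("w7"); bar(C)
for g in((.531,.1417),(.524,-.039)): print(*caddy(C,g,.058))
for s in(.073,-.073): print(*caddy(C,on(s,0)[:2],.174,.045), np.round(on(s,0),3))
E
```

```text
grip t18.63 [ 0.5251 -0.2098  0.0853] g0.0178 gf35.0 F [0.8 0.4 1.3]
lift t19.50 [ 0.5236 -0.2092  0.2977] g0.0178 gf35.0 F [-0.3  0.5 -4.6]
over t20.32 [ 0.667  -0.066   0.2934] g0.0177 gf35.0 F [ 0.5  0.3 -4.8]
near t21.28 [ 0.6683 -0.0658  0.199 ] g0.0179 gf35.0 F [ 0.2  0.4 -3.4]
seat t21.73 [ 0.6687 -0.0659  0.1835] g0.0178 gf35.0 F [ 2.2 -2.6 -0.6]
open t22.39 [ 0.668  -0.0654  0.183 ] g0.0447 gf0.0 F [ 0.7 -0.7 -0.2]
 [(-0.16, np.float64(166.8)), (-0.12, np.float64(166.7)), (-0.1, np.float64(167.0)), (-0.05, np.float64(172.5)), (-0.025, np.float64(166.8)), (0.025, np.float64(166.9)), (0.05, np.float64(173.1)), (0.1, np.float64(167.2)), (0.12, np.float64(167.1))]
look t23.88 [0.5205 0.0396 0.3592] g0.0450 gf0.0 F [ 0.1 -0.6  0.1]
 [(-0.025, np.float64(166.7)), (0.025, np.float64(166.8)), (0.05, np.float64(173.0)), (0.1, np.float64(166.7)), (0.12, np.float64(167.1)), (0.16, np.float64(167.1))]
[531.5 141.4] 67.9 36.0 15.8 839 [531.4 141.3  94.3] 259
[524.2 -39.4] 67.7 35.9 -7.5 647 [524.3 -38.4  94.2] 195
[654.   80.1] 70.2 68.0 -84.9 1714 [650.7  79.5 210. ] 431 [0.656 0.08  0.   ]
[650.2 -34.6] 41.6 1.8 36.0 5 [nan nan nan] 0 [ 0.668 -0.065  0.   ]h.py:19: RuntimeWarning: Mean of empty slice.
  return np.round(c,1),round(w,1),round(h,1),round(a,1),m.sum(),np.round(G[m2].mean(0)*1000,1),m2.sum()
  ret = um.true_divide(
```

View pics/w7.png

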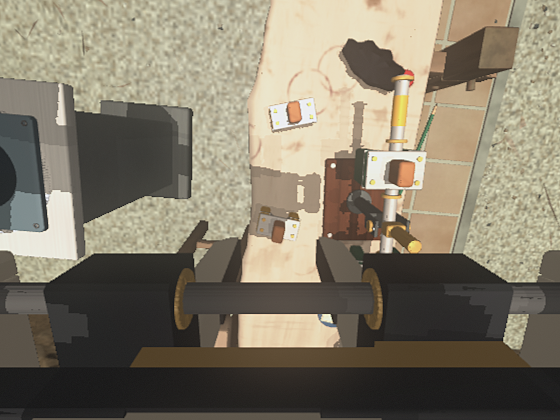

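Both greens are on and the bar is level. The yellows are at (293,113) and (282,228) in this view. I'll hang the left outer, then the right outer, checking tilt in between.

```bash
python3 - <<'E'
from h import *
pick(.5314,.1414,15.8,.067,.29)
place(.141,.287,.19,.1725)
bot.move_gripper(.045); st("open"); bot.move_linear(on(.141,.33),vel=.3)
bot.move_to([.52,-.12,.33],[180,0,83]); st("look")
C,im=tilt("w8"); bar(C); print(*caddy(C,(.524,-.039),.058))
E
```

```text
grip t26.18 [0.5315 0.1415 0.0671] g0.0180 gf35.0 F [0.2 0.9 0.4]
lift t27.07 [0.5303 0.1413 0.288 ] g0.0181 gf35.0 F [ 0.1  0.2 -3.5]
over t27.62 [0.6497 0.1477 0.2833] g0.0177 gf35.0 F [-0.3 -0.5 -2.1]
near t28.57 [0.6507 0.1479 0.1911] g0.0179 gf35.0 F [ 0.9  0.2 -2.2]
seat t29.07 [0.6504 0.148  0.1725] g0.0177 gf35.0 F [0.5 1.3 0.1]
open t29.73 [0.6503 0.1478 0.1725] g0.0451 gf0.0 F [0.3 0.8 0.3]
look t31.55 [ 0.5204 -0.1193  0.3296] g0.0447 gf0.0 F [0.5 0.4 0.1]
 [(-0.16, np.float64(181.1)), (-0.12, np.float64(177.5)), (-0.1, np.float64(175.7)), (-0.05, np.float64(177.8)), (-0.025, np.float64(169.2)), (0.025, np.float64(164.8)), (0.05, np.float64(167.6))]
[524.5 -39.2] 68.0 34.6 -7.0 940 [524.6 -40.2  94.2] 293
```

```bash
python3 - <<'E'
from h import *
pick(.5245,-.0394,-7.2,.067,.29)
place(-.141,.287,.207,.183)
bot.move_gripper(.045); st("open"); bot.move_linear(on(-.141,.34),vel=.3)
bot.move_to([.52,.04,.45],[180,0,95]); st("look")
C,im=tilt("w9"); bar(C); cv2.imwrite("pics/w9a.png",im[:270,200:480][:,:,::-1])
im,d=bot.camera("scene"); bot.dwell(1); C2,_=tilt("w10"); bar(C2)
w=np.load("pics/w9.npz")["im"][:270,200:480]
a=cv2.resize(im[165:305,150:400],(540,302),interpolation=2); o=np.zeros((302,800,3),np.uint8); o[:,:540]=a; o[:251,540:]=cv2.resize(w,(260,251))
cv2.imwrite("pics/fin.png",o[:,:,::-1])
E
```

```text
grip t33.73 [ 0.5246 -0.0394  0.0671] g0.0176 gf35.0 F [ 0.5 -0.6  0.4]
lift t34.62 [ 0.5235 -0.0391  0.2882] g0.0180 gf35.0 F [ 0.4 -0.3 -2.5]
over t35.36 [ 0.6727 -0.1327  0.2846] g0.0176 gf35.0 F [ 0.9  0.8 -2.9]
near t36.17 [ 0.6739 -0.1331  0.2083] g0.0179 gf35.0 F [ 0.9 -0.2 -2.1]
seat t36.81 [ 0.6743 -0.1334  0.1834] g0.0179 gf35.0 F [ 3.3 -0.7 -1.4]
open t37.47 [ 0.6736 -0.1331  0.183 ] g0.0451 gf0.0 F [-0.4  0.1 -1. ]
look t39.15 [0.5205 0.0394 0.4485] g0.0453 gf0.0 F [ 1.1  0.8 -0.3]
 [(-0.05, np.float64(172.5)), (-0.025, np.float64(166.9)), (0.025, np.float64(166.8)), (0.05, np.float64(173.5)), (0.1, np.float64(167.4)), (0.12, np.float64(171.4)), (0.16, np.float64(168.1))]
 [(-0.05, np.float64(172.3)), (-0.025, np.float64(166.5)), (0.025, np.float64(167.2)), (0.05, np.float64(173.2)), (0.1, np.float64(166.8)), (0.12, np.float64(167.4)), (0.16, np.float64(167.5))]
```

View pics/fin.png

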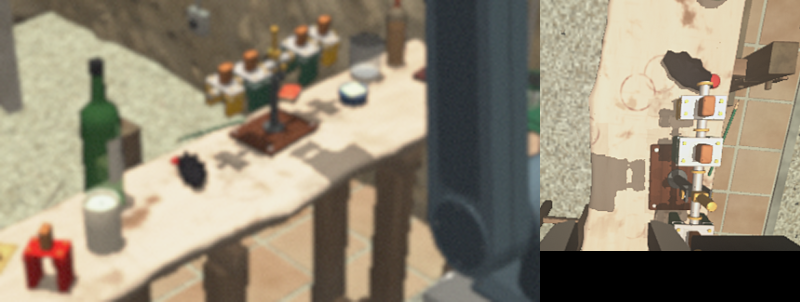

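All four hang in their places (scene crop (230,90) to (325,38)), the bar is level and still, and the gripper is clear.

```bash
python3 -c "
from h import *
print(bot.sign_off())"
```

```text
the job is handed in; nothing more can be done
None
```

The balance rack is loaded and handed in at about 40 s of the 72 s allowed: trim weight centred, all four caddies hung left and right in turn in their own colour's places, bar level and still; the arm worked only with the caddies and the trim weight.

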